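# Gauge the gap of the screen press

## Task

Check the gap of the small blue screen press with the taper gauge: pick the gauge up by its black and yellow handle, lay the thin end of its blade flat on the steel lower plate that sticks out in front, and slide it straight in, square to the press, under the sprung aluminium plate until it drags snugly on both plates, which is when the sprung plate has just lifted by a millimetre or two; do not wedge the plate up farther. Finish while still holding the gauge still in the gripper at that depth, so that it can be read, and leave the other things on the bench where they lie.

Things in the scene. Friction and masses are not known exactly. Their poses are not given: they have to be found in the camera images.
- gauge: Taper gauge, 154 mm long, 110 g, lying flat left of the press, tip roughly towards it. Origin under the handle's middle; x along the blade to the tip, z up. Handle: black and yellow block, x -27 to 27 mm, 20 mm wide (y), 34 mm high; grip across y. Blade: steel wedge 20 mm wide, x 27 to 127 mm, flat underside flush with the handle's, top sloping from 15.5 mm to 3 mm at the tip (1:8).
- gauge_tip (a point): Middle of the lower edge of the gauge's thin tip, 127 mm along x from the gauge's origin; same axes as the gauge.
- press_base: Blue base of the press, fixed, 130 (x) x 130 (y) mm. Origin under its centre; front faces -x: the gauge goes in along +x. Steel lower plate in its middle: x -65 to 65, y -42 to 42 mm, top 24 mm above the origin. Two posts (x 30, y -53 and 53 mm) carry a bridge; the press is at most 85 mm high, and 50 mm in front of x = 10 mm.
- press_ledge (a point): Point on top of the steel lower plate, in the open part in front of the sprung plate: x = -45 mm, y = 0, z = 24 mm from the origin of the base, same axes. The open part reaches from 20 mm before it to 15 mm behind it.
- press_lip (a point): Middle of the lowest line of the rounded front lip (radius 5 mm) of the sprung aluminium plate, 20 mm behind press_ledge (x = -25 mm in the base); axes of the base. Its height above press_ledge is the gap, 6.5 to 10.5 mm at the start, different each time. The plate is 84 mm wide (y), 10 mm thick and reaches 85 mm back from the lip.
- press_plate (a joint): How far the sprung plate is lifted, in m: 0 at rest, grows upward, at most 0.012. Spring-loaded onto a stop: lifting starts at about 5 N and takes 0.4 N more per mm; it springs back. The blade moves freely until it touches both plates; then pushing it in takes some 5 to 15 N (more if it is pressed down), and each 8 mm of travel lifts the plate 1 mm.
- press_head: Blue bridge of the press, 112 mm long along y, clamped to the posts, with the sprung plate hanging below it. Origin on the base's centre line (x = y = 0 of the base), level with the underside of the sprung plate at rest; same axes as the base.
- phone: Black phone 138 x 68 x 8 mm lying flat, bystander. Origin under its centre.
- cell_b: Green battery cell 14 x 52 x 14 mm lying, bystander. Origin under its centre.
- pliers: Black pliers 40 x 128 x 12 mm lying, bystander. Origin under its centre.
- driver_red: Small red screwdriver 15 x 155 x 15 mm lying, bystander. Origin under its centre.

How it is judged (in metres and radians):
On the way, in this order (a step that is already met when the one before it is completed fails the run):
1. the gauge is lifted off the bench in the gripper (height (world z) of gauge above 0.015 m and contact force between the fingers and gauge above 2 N), for 0.1 s.
2. the tip of the blade is between the lower plate and the sprung plate (x of gauge_tip in the frame of press_base between -0.01 and 0.075 m and y of gauge_tip in the frame of press_base between -0.032 and 0.032 m and z of gauge_tip in the frame of press_base between 0.018 and 0.032 m), for 0.1 s.
At the end, for the whole second after the job is handed in: The gripper holds the gauge still, its tip 15 mm or more behind the lip and within 32 mm of the midline, within 0.15 rad of square and 0.08 rad of level; the blade bears on the lower plate (over 0.5 N) and on the sprung plate (over 2 N), which it has lifted by 0.4 to 3.5 mm (all of step 2 and value of joint press_plate between 0.0004 and 0.0035 m and contact force between gauge and press_head above 2 N and contact force between gauge and press_base above 0.5 N and contact force between the fingers and gauge above 3 N and linear speed of gauge below 0.01 m/s and angle between the x axis of gauge and the x axis of press_base, either way round below 0.15 rad and angle between gauge's own z axis and vertical below 0.08 rad); the arm keeps its last pose, push and grip.
It fails at once if the sprung plate is wedged up more than 6 mm (value of joint press_plate above 0.006 m).
It fails at once if another thing on the bench is pushed more than 20 mm from its place (distance of any of phone, cell_b, pliers, driver_red from where it was at the start of the episode above 0.02 m).
It also fails if it takes over 51 s, if anything falls off the work surface, if the arm or the gripper's body presses on something with over 40 N, if the wrist force passes 120 N, or if a joint passes its speed limit or range.

## Robot

A 6-joint arm with a two-finger parallel gripper is mounted at the origin on a cart in front of the work surface, level with it; the furniture and walls round the work are solid. World frame = base frame: x ahead of the robot, y to its left, z up, the work surface at z = 0. Lengths are in mm, angles in rad, forces in N, time in s.
With the tool pointing down it reaches from about 325 to 900 mm from the base axis. Payload 6.1 kg.
Tool frame: the origin (TCP) lies at the centre of the arm's flange, where the gripper is bolted on; the fingertips stand 182 mm ahead of it and the grasp point (between the pads) lies 164 mm ahead of it; z points along the fingers, y is the line along which they close (so a half turn about z gives the same grasp; the last joint's range is limited). The gripper opens to 87 mm and grips with 3 to 60 N. Pads are 19 mm wide; open, the fingers measure 117 mm over their backs; the gripper's body (75 mm by 190 mm) begins 51 mm behind the grasp point.
Start: joints at [-1.464, 0.22, 1.526, -0, 1.395, -0.126], TCP at [144.183, -608.135, 404.738] pointing down, gripper open.
Joint ranges: [-2.98, 2.98], [-0.91, 2.08], [0.09, 2.57], [-1.24, 4.39], [0.2, 2.65], [-2.68, 2.68]. Speed limits (rad/s): [2.57, 2.57, 3.01, 3.14, 3.14, 3.14].

## Interface

Orientations are given as a 3x3 rotation matrix whose columns are the frame's x, y, z axes.
In Python, from rig import r gives the robot as it stands.
- The arm moves only by the tool apply_moves, never from a script. Its argument "plan" is a list of rows, each a list of 7 numbers: the shift along the tool's x, y, z in mm, then the turn, a rotation vector about the tool's x, y, z in rad, then the opening, from -1 (shut) to 1 (fully open). In form: [[tx, ty, tz, ax, ay, az, jaw], ...]. A call has 1 to 12 rows; each row shifts and turns the commanded pose from where the row before left it, along the tool's axes as they then stand; what a row does not reach is not made up. A row lasts 1/8 s, in which the tool goes at most 62.5 mm and 10.7 degrees, less where a joint would pass 70% of its speed; a pose out of reach is approached as far as the arm can. A call is refused whole if a number of a shift passes 62.5 or a number of a turn 0.188, either way. A call with a gripper value outside its range is refused whole. The fingers move at their own pace and stop on an object; the grip force is fixed at half the most. Time passes only in rows, so rows that do not move let the fingers close. It gives the time, the measured TCP pose, the force, the opening and the grip force at its end, in the units of the state.
- r.state(): the state, without advancing time (a new reading comes with each control period).
- r.capture(name): name is "side" or "top" or "wrist"; returns a dict with "image" (480x640x3 uint8, blue, green, red), "intrinsics" (3x3 intrinsics, pixels), "dist_coeffs" ([k1, k2, p1, p2, k3] as OpenCV has them; the pictures are not rectified), "rvec" (rotation vector, rad) and "tvec" (3), from world to camera coordinates, as OpenCV has them. Camera axes: x right, y down, z forward; pixel columns grow to the right and rows downward; lengths in mm; the calibration is good to about 2 mm. A picture is of the moment at which its call begins. There is no depth.
- r.hand_in(): hands the job in; it is judged then, once.
The state is a dict: "clock": time; "joint_positions": joint angles; "qd": joint speeds; "tau": joint torques, N m; "tcp_pos": TCP position; "tcp_rot": TCP orientation; "contact_force": force on the tool from outside, world axes, zero at the start; "moment": the same for the moment, N m; "finger_gap": finger opening in mm; "grasp_force": force on a finger pad.
Only numpy, scipy, OpenCV 4.12 (cv2) and the standard library are available. Lean on these libraries where they do the work, as an engineer would, in place of code of your own. Each camera call takes 0.05 s, during which the arm holds its last target. There are 200 camera calls.

## Working session

There is one attempt and no reset: what is moved stays moved. The work goes in short steps, Python scripts to look and compute and a tool call to move; the robot and the scene stay as the last step left them, time stands still between calls to the robot, and variables do not carry over. Pictures are saved under pics/ and viewed, at most 10 in all, crops included, and the job is handed in when it is done.

Besides the shell and the picture viewer there is one more tool, called after "Call:" in YAML: its name, and indented under it one key for each argument. apply_moves: Moves the arm, as the interface text tells. Its arguments: {"type":"object","properties":{"plan":{"type":"array","items":{"type":"array","items":{"type":"number"}}}},"required":["plan"]}

```bash
ls; mkdir -p pics
cat > h.py <<'E'
import numpy as np, cv2
from rig import r
def ray(c,px):
    K=np.array(c["intrinsics"],float);d=np.array(c["dist_coeffs"],float)
    R=cv2.Rodrigues(np.array(c["rvec"],float))[0];t=np.array(c["tvec"],float).reshape(3)
    u=cv2.undistortPoints(np.array(px,float).reshape(-1,1,2),K,d).reshape(-1,2)
    D=np.c_[u,np.ones(len(u))]@R
    return -R.T@t,D
def onz(c,px,z):
    o,D=ray(c,px);return o+D*((z-o[2])/D[:,2])[:,None]
def proj(c,P):
    return cv2.projectPoints(np.array(P,float).reshape(-1,1,3),np.array(c["rvec"],float),np.array(c["tvec"],float),np.array(c["intrinsics"],float),np.array(c["dist_coeffs"],float))[0].reshape(-1,2)
E
python3 - <<'E'
from h import *
import pickle
cs={n:r.capture(n) for n in("top","side")}
pickle.dump(cs,open("c0.pkl","wb"))
for n in cs: cv2.imwrite(f"pics/{n}0.png",cs[n]["image"]);print(n,ray(cs[n],[[320,240]]))
print(r.state())
E
```

```text
pics
top (array([4.00042878e+02, 3.65945488e-01, 1.63992558e+03]), array([[ 0.09632992,  0.00146047, -0.9954632 ]]))
side (array([ 799.89969364, 1120.73598211,  850.04309432]), array([[-0.17545317, -0.80900564, -0.56105164]]))
{'clock': 0.1, 'joint_positions': array([-1.46408976e+00,  2.21160124e-01,  1.52749073e+00, -2.49242470e-05,
        1.39468249e+00, -1.26099200e-01]), 'qd': array([-0.00105288, -0.00197254, -0.00219141,  0.00125899,  0.00125191,
        0.00051924]), 'tau': array([ 8.91666969e-04, -4.95942485e+01, -3.88520336e+01,  7.03746476e-02,
        5.15216833e-02, -4.78651452e-05]), 'tcp_pos': array([ 144.16029012, -607.90366549,  403.74155818]), 'tcp_rot': array([[ 9.73021921e-01,  2.30712588e-01, -2.09790040e-04],
       [ 2.30712601e-01, -9.73020405e-01,  1.72817716e-03],
       [ 1.94582234e-04, -1.72995546e-03, -9.99998485e-01]]), 'contact_force': array([ 0.26362208, -0.20997577, -0.5200993 ]), 'moment': array([ 0.00539689, -0.07095808,  0.00202318]), 'grasp_force': 0.0, 'finger_gap': 87.0433654734512}
```

View pics/top0.png

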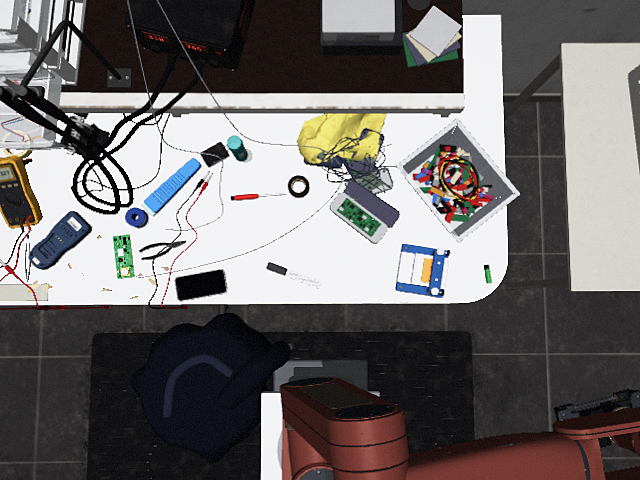

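View pics/side0.png

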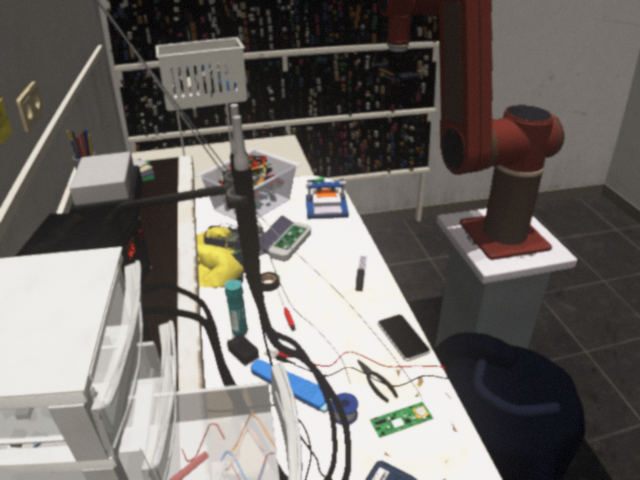

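Top view: the gauge handle is at (277,268) with its blade running to about (320,283). The press is at about (422,270) with its front facing image left. Zooming in.

Run:
```python
from h import *
import pickle
cs=pickle.load(open("c0.pkl","rb"))
im=cs["top"]["image"][235:305,255:455]
cv2.imwrite("pics/crop1.png",cv2.resize(im,None,fx=4,fy=4,interpolation=cv2.INTER_CUBIC))
c=cs["top"]
print(onz(c,[[277,268],[320,283],[422,270],[487,273],[300,186]],0).round(1), c["intrinsics"])
hsv=cv2.cvtColor(c["image"],cv2.COLOR_BGR2HSV)
m=cv2.inRange(hsv,(100,120,60),(120,255,255));m[:, :380]=0;m[:230]=0;m[310:]=0
ys,xs=np.nonzero(m);print(len(xs),xs.min(),xs.max(),ys.min(),ys.max(),cv2.minAreaRect(np.c_[xs,ys].astype(np.float32)))
m=(c["image"][255:285,260:295].max(2)<110).astype(np.uint8);ys,xs=np.nonzero(m)
print(cv2.minAreaRect(np.c_[xs+260,ys+255].astype(np.float32)))
```

```text
[[ 481.8  120.8    0. ]
 [ 440.4    2.9    0. ]
 [ 475.4 -277.6    0. ]
 [ 466.8 -456.4    0. ]
 [ 709.7   58.2    0. ]] [[597.27390986   0.         329.02506317]
 [  0.         597.27390986 240.29065412]
 [  0.           0.           1.        ]]
852 396 447 244 296 ((421.91278076171875, 270.19305419921875), (47.256446838378906, 47.25645065307617), 8.365885734558105)
((276.376708984375, 268.3287658691406), (19.428831100463867, 7.139510154724121), 20.556045532226562)
```

View pics/crop1.png

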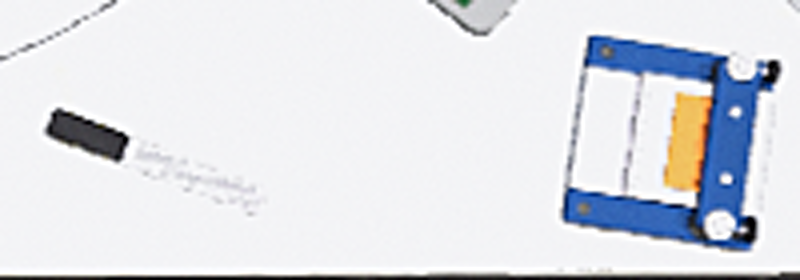

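The crop shows the gauge handle (dark, about 20° in the image) with its blade pointing at the press, and the press turned about 8° the same way, front left. The path is clear, so I'm moving above the gauge for a wrist view.

Call:
apply_moves:
  plan:
    - [0, 0, 0, 0, 0, -0.163, 1]
    - [0, 0, 0, 0, 0, -0.163, 1]
    - [0, 0, 0, 0, 0, -0.163, 1]
    - [0, 0, 0, 0, 0, -0.163, 1]
    - [0, 0, 0, 0, 0, -0.163, 1]
    - [0, 0, 0, 0, 0, -0.163, 1]
    - [43, 2.6, 0, 0, 0, 0, 1]
    - [43, 2.6, 0, 0, 0, 0, 1]
    - [43, 2.6, 0, 0, 0, 0, 1]
    - [43, 2.6, 0, 0, 0, 0, 1]
    - [43, 2.6, 0, 0, 0, 0, 1]
    - [43, 2.6, 0, 0, 0, 0, 1]

```text
clock: 1.6
tcp_pos: [250.0, -370.7, 404.4]
tcp_rot: [[0.353, 0.936, -0.0], [0.936, -0.353, 0.001], [0.0, -0.0, -1.0]]
contact_force: [0.8, -0.0, 0.5]
finger_gap: 87.0
grasp_force: 0.0
```

Call:
apply_moves:
  plan:
    - [43, 2.6, 0, 0, 0, 0, 1]
    - [43, 2.6, 0, 0, 0, 0, 1]
    - [43, 2.6, 0, 0, 0, 0, 1]
    - [43, 2.6, 0, 0, 0, 0, 1]
    - [43, 2.6, 0, 0, 0, 0, 1]
    - [43, 2.6, 0, 0, 0, 0, 1]
    - [43, 2.6, 0, 0, 0, 0, 1]
    - [43, 2.6, 0, 0, 0, 0, 1]
    - [0, 0, 0, 0, 0, 0, 1]

```text
clock: 2.72
tcp_pos: [390.7, -55.4, 404.4]
tcp_rot: [[0.348, 0.938, -0.0], [0.938, -0.348, 0.001], [0.001, -0.001, -1.0]]
contact_force: [0.7, -0.2, 0.6]
finger_gap: 86.9
grasp_force: 0.0
```

Run:
```python
from h import *
import pickle
s=r.state();print(s["tcp_pos"],s["tcp_rot"],s["clock"])
c=r.capture("wrist");pickle.dump(c,open("c1.pkl","wb"));cv2.imwrite("pics/w1.png",c["image"])
o,D=ray(c,[[320,240]]);print(o,D,c["intrinsics"])
print(s["tcp_rot"].T@(o-s["tcp_pos"]),s["tcp_rot"].T@D[0])
print(proj(c,[[482,121,0],[475,-278,0]]))
```

```text
[390.68674128 -55.3906231  404.43254315] [[ 3.47666753e-01  9.37618041e-01 -4.87492825e-04]
 [ 9.37618012e-01 -3.47666349e-01  7.56949331e-04]
 [ 5.40244498e-04 -7.20248170e-04 -9.99999595e-01]] 2.725
[413.99863688   8.95229547 383.84898843] [[-0.09535615 -0.24381843 -0.965221  ]] [[413.66197997   0.         321.40681675]
 [  0.         413.66197997 234.44652115]
 [  0.           0.           1.        ]]
[68.42273031 -0.49738842 20.62088633] [-0.26228217 -0.00394498  0.96508254]
[[351.29773742 -26.18800813]
 [469.39571878 370.31184133]]
```

View pics/w1.png

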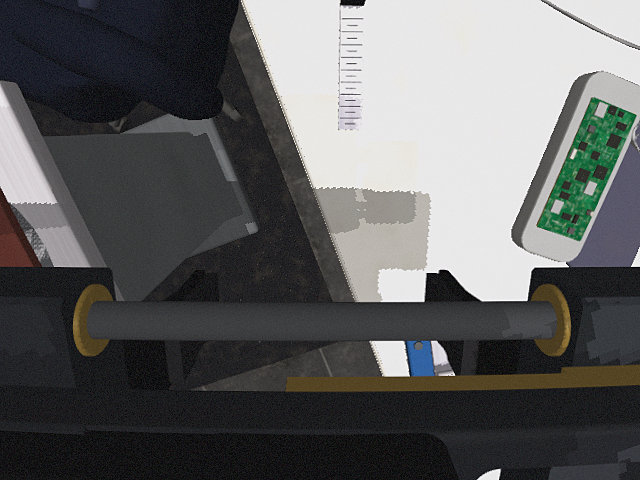

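The wrist view shows the gauge blade at columns 340–363, with its tip at row 129 and the handle at the top edge. I'll shift so the whole gauge is in view.

Call:
apply_moves:
  plan:
    - [40, 9, 0, 0, 0, 0, 1]
    - [40, 9, 0, 0, 0, 0, 1]
    - [30, 10, 0, 0, 0, 0, 1]
    - [0, 0, 0, 0, 0, 0, 1]
    - [0, 0, 0, 0, 0, 0, 1]

```text
clock: 3.4
tcp_pos: [454.9, 34.4, 404.4]
tcp_rot: [[0.353, 0.936, -0.001], [0.936, -0.353, -0.001], [-0.001, -0.001, -1.0]]
contact_force: [-0.2, 0.1, 0.4]
finger_gap: 87.2
grasp_force: 0.0
```

Run:
```python
from h import *
import pickle
s=r.state();print(s["tcp_pos"],s["clock"])
c=r.capture("wrist");pickle.dump(c,open("c2.pkl","wb"));cv2.imwrite("pics/w2.png",c["image"])
im=c["image"]
m=(im.max(2)<100).astype(np.uint8);m[265:]=0
n,l,st,ce=cv2.connectedComponentsWithStats(m)
for i in range(1,n):
    if st[i,4]>300: print(st[i],ce[i], cv2.minAreaRect(np.argwhere(l==i)[:,::-1].astype(np.float32)))
```

```text
[454.9105664   34.37430294 404.35476835] 3.4
[    0     0   272   265 55818] [110.48446738 141.417231  ] ((135.49996948242188, 131.99996948242188), (270.99993896484375, 263.99993896484375), -0.0)
[ 544   41   77   72 2845] [579.28154657  77.456942  ] ((581.9118041992188, 77.14707946777344), (69.12265014648438, 77.85393524169922), 75.96376037597656)
[581  56  26  41 495] [596.34343434  74.22828283] ((594.3501586914062, 75.48512268066406), (40.030792236328125, 23.948436737060547), 85.36454010009766)
[ 305   69   25   69 1621] [316.54780999 102.48118445] ((316.9999694824219, 102.99998474121094), (23.999996185302734, 67.99998474121094), 0.0)
[501 188  58  77 921] [524.22258415 224.9587405 ] ((524.67578125, 224.4600830078125), (20.71057891845703, 92.14874267578125), 32.21654510498047)
[599 206  41  24 369] [620.79403794 215.59349593] ((620.8999633789062, 215.30003356933594), (43.00697326660156, 14.546475410461426), 18.43494987487793)
```

View pics/w2.png

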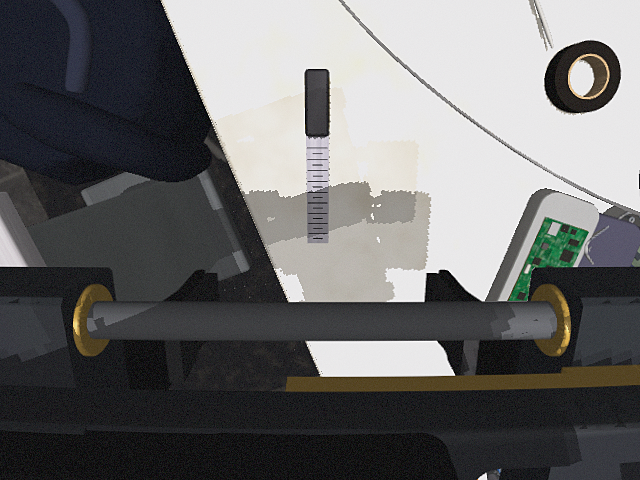

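The wrist view shows the handle at columns 305–329, rows 69–137, and the blade straight down to the tip at about (318,243). Now computing the gauge and press poses.

Run:
```python
from h import *
import pickle
c=pickle.load(open("c2.pkl","rb"));s=r.state()
a=onz(c,[[317,69],[317,136],[305,90],[329,90],[305,125],[329,125]],34);t=onz(c,[[318,243]],1.5)[0]
print(a.round(1),t.round(1))
A=a[1][:2];tip=t[:2]; hb=onz(c,[[317,103]],30)[0][:2];d=tip-hb;print("hc",hb,"len",np.hypot(*d),"yaw",np.arctan2(*d[::-1]))
d/=np.hypot(*d);org=tip-127*d;print("org from tip",org)
R=s["tcp_rot"];print("tool delta",R.T@np.r_[(org+hb)/2-s["tcp_pos"][:2],0],"yaw tool",np.arctan2(R[1,0],R[0,0]))
c=pickle.load(open("c0.pkl","rb"))["top"];im=c["image"]
# press front edge corners + base rectangle at z~24
f=onz(c,[[402.5,244],[396,290]],24);print("front",f.round(1),f.mean(0))
e=f[1]-f[0];print("len",np.hypot(*e[:2]),"press x yaw",np.arctan2(e[1],e[0])+np.pi/2)
hsv=cv2.cvtColor(im,cv2.COLOR_BGR2HSV);m=cv2.inRange(hsv,(100,120,60),(120,255,255));m[:,:380]=0;m[:230]=0;m[310:]=0
p=np.argwhere(m)[:,::-1].astype(np.float64);w=onz(c,p,26)[:,:2].astype(np.float32);b=cv2.minAreaRect(w);print(b,cv2.boxPoints(b))
```

```text
[[491.2 143.2  34. ]
 [472.5  94.   34. ]
 [476.4 131.5  34. ]
 [494.5 124.6  34. ]
 [466.4 105.7  34. ]
 [484.8  98.8  34. ]] [ 4.371e+02 -4.000e-01  1.500e+00]
hc [481.8429598  118.78575896] len 127.32518168195345 yaw -1.929534288511547
org from tip [481.72879085 118.48127813]
tool delta [ 8.84047443e+01 -4.61719430e+00 -6.33094030e-02] yaw tool 1.2093743143942846
front [[ 545.1 -221.7   24. ]
 [ 420.5 -202.2   24. ]] [ 482.79760019 -211.94709682   24.        ]
len 126.15936364267883 press x yaw 4.557782612559123
((474.056640625, -272.71484375), (127.26078796386719, 127.21268463134766), 80.82649230957031) [[ 401.11957 -325.391  ]
 [ 526.7052  -345.6718 ]
 [ 546.9937  -220.0387 ]
 [ 421.40808 -199.75787]]
```

Call:
apply_moves:
  plan:
    - [44, -2.3, 0, 0, 0, 0, 1]
    - [44, -2.3, 0, 0, 0, 0, 1]
    - [0, 0, 40, 0, 0, 0, 1]
    - [0, 0, 40, 0, 0, 0, 1]
    - [0, 0, 40, 0, 0, 0, 1]
    - [0, 0, 40, 0, 0, 0, 1]
    - [0, 0, 30, 0, 0, 0, 1]
    - [0, 0, 18, 0, 0, 0, 1]
    - [0, 0, 9, 0, 0, 0, 1]
    - [0, 0, 0, 0, 0, 0, 1]
    - [0, 0, 0, 0, 0, 0, 1]

```text
clock: 4.82
tcp_pos: [482.7, 119.5, 188.9]
tcp_rot: [[0.352, 0.936, 0.002], [0.936, -0.352, 0.0], [0.001, 0.002, -1.0]]
contact_force: [0.3, -0.3, 0.2]
finger_gap: 87.4
grasp_force: 0.0
```

Call:
apply_moves:
  plan:
    - [-1, 0, 2.5, 0, 0, 0, 1]
    - [0, 0, 0, 0, 0, 0, -1]
    - [0, 0, 0, 0, 0, 0, -1]
    - [0, 0, 0, 0, 0, 0, -1]
    - [0, 0, 0, 0, 0, 0, -1]
    - [0, 0, 0, 0, 0, 0, -1]
    - [0, 0, 0, 0, 0, 0, -1]
    - [0, 0, 0, 0, 0, 0, -1]
    - [0, 0, 0, 0, 0, 0, -1]

```text
clock: 5.95
tcp_pos: [481.6, 118.6, 185.2]
tcp_rot: [[0.352, 0.936, -0.0], [0.936, -0.352, -0.0], [-0.0, -0.0, -1.0]]
contact_force: [0.3, -0.4, 0.1]
finger_gap: 19.8
grasp_force: 30.0
```

Call:
apply_moves:
  plan:
    - [0, 0, 0, 0, 0, 0, -1]
    - [0, 0, -20, 0, 0, 0, -1]
    - [0, 0, -20, 0, 0, 0, -1]
    - [0, 0, -20, 0, 0, 0, -1]
    - [0, 0, 0, 0, 0, 0, -1]
    - [0, 0, 0, 0, 0, 0, -1]

```text
clock: 6.7
tcp_pos: [481.2, 118.5, 244.4]
tcp_rot: [[0.352, 0.936, -0.001], [0.936, -0.352, -0.0], [-0.0, -0.001, -1.0]]
contact_force: [-1.0, 1.0, -1.6]
finger_gap: 19.7
grasp_force: 30.0
```

```bash
cat > g.py <<'E'
from h import *
C=np.array([474,-273.]);yaw=-1.729;X=np.array([np.cos(yaw),np.sin(yaw)]);Y=np.array([-X[1],X[0]])
def show(G0=0,off=np.zeros(2)):
    s=r.state();R=s["tcp_rot"];p=s["tcp_pos"]
    y=np.arctan2(-R[1,0],-R[0,0]);g=np.array([np.cos(y),np.sin(y)])
    tip=p[:2]+126.8*g
    b=[(tip-C)@X,(tip-C)@Y,p[2]-185.2]
    print("t",s["clock"],"tcp",p.round(2),"yawerr",round(y-yaw,4),"tip in press",np.round(b,1),"tilt",R[2,:2].round(4),"F",np.round(s["contact_force"],2),"F along/lat",np.round(s["contact_force"][:2]@np.c_[X,Y],2),"gap",s["finger_gap"],s["grasp_force"])
    return s,R,tip,y
E
python3 - <<'E'
from g import *
s,R,tip,y=show()
# target: turn to yaw, tip at press x=-80 y=0, bottom z 40
tcp=C+X*(-80-126.8)
print("turn about tool z",y-yaw)
x=-np.r_[X,0];Rt=np.c_[x,np.cross([0,0,-1],x),[0,0,-1]]
print("shift after turn",Rt.T@(np.r_[tcp,185.2+40]-s["tcp_pos"]))
c=r.capture("side");p=proj(c,[[474,-200,24]])[0];print(p)
E
```

```text
t 6.7 tcp [481.19 118.53 244.41] yawerr -0.2018 tip in press [-263.5  -80.    59.2] tilt [-0.0004 -0.001 ] F [-0.95  0.99 -1.63] F along/lat [-0.82 -1.09] gap 19.67199496153037 29.99406964983791
turn about tool z -0.20183977354795624
shift after turn [-180.97491266   54.58285848   19.21312724]
[332.3397242  213.70883676]
```

Call:
apply_moves:
  plan:
    - [0, 0, 0, 0, 0, -0.1, -1]
    - [0, 0, 0, 0, 0, -0.102, -1]
    - [-30, 9, 3, 0, 0, 0, -1]
    - [-30, 9, 3, 0, 0, 0, -1]
    - [-30, 9, 3, 0, 0, 0, -1]
    - [-30, 9, 3, 0, 0, 0, -1]
    - [-30, 9, 3, 0, 0, 0, -1]
    - [-31, 9.6, 4, 0, 0, 0, -1]
    - [0, 0, 0, 0, 0, 0, -1]
    - [0, 0, 0, 0, 0, 0, -1]
    - [0, 0, 0, 0, 0, 0, -1]

```text
clock: 8.12
tcp_pos: [506.8, -67.9, 225.8]
tcp_rot: [[0.156, 0.988, -0.001], [0.988, -0.156, 0.0], [0.0, -0.001, -1.0]]
contact_force: [0.4, 0.3, -1.6]
finger_gap: 19.7
grasp_force: 30.0
```

Run:
```python
from g import *
s,R,tip,y=show()
c=r.capture("wrist");w=c["image"]
t=r.capture("top");a=cv2.resize(t["image"][225:315,330:460],None,fx=4,fy=4,interpolation=cv2.INTER_CUBIC)
d=r.capture("side");b=cv2.resize(d["image"][160:235,285:375],None,fx=4,fy=4,interpolation=cv2.INTER_CUBIC)
o=np.zeros((360,890,3),np.uint8);o[:360,:520]=a;o[:300,525:885]=b
cv2.imwrite("pics/j3.png",cv2.resize(o,(800,324)))
```

```text
t 8.125 tcp [506.76 -67.89 225.84] yawerr 0.0012 tip in press [-80.9   0.2  40.6] tilt [ 0.0003 -0.001 ] F [ 0.44  0.3  -1.65] F along/lat [-0.37  0.38] gap 19.727668661314496 29.99426089692861
```

View pics/j3.png

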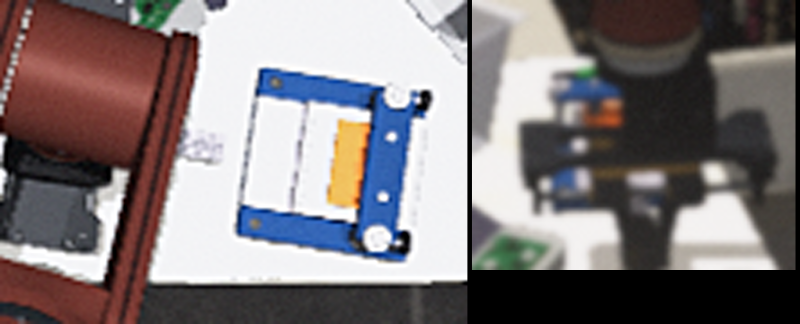

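The composite shows the blade tip at (220,147), in line with the press midline and about 20 mm before the front edge at (250,152). Next: move over the ledge and descend.

Call:
apply_moves:
  plan:
    - [-12, 0, 0, 0, 0, 0, -1]
    - [-12, 0, 0, 0, 0, 0, -1]
    - [-10, 0, 0, 0, 0, 0, -1]
    - [0, 0, 5, 0, 0, 0, -1]
    - [0, 0, 5, 0, 0, 0, -1]
    - [0, 0, 4, 0, 0, 0, -1]
    - [0, 0, 0, 0, 0, 0, -1]
    - [0, 0, 0, 0, 0, 0, -1]
    - [0, 0, 0, 0, 0, 0, -1]

```text
clock: 9.4
tcp_pos: [501.8, -102.2, 212.4]
tcp_rot: [[0.157, 0.988, 0.0], [0.988, -0.157, -0.0], [-0.0, 0.0, -1.0]]
contact_force: [0.1, 0.3, -0.9]
finger_gap: 19.7
grasp_force: 30.0
```

```bash
python3 -c "from g import *; show()"
```

```text
t 9.4 tcp [ 501.85 -102.24  212.43] yawerr 0.0005 tip in press [-46.2   0.7  27.2] tilt [-0.0001  0.0004] F [ 0.1   0.31 -0.93] F along/lat [-0.32  0.05] gap 19.66422167628832 29.993963101878762
```

Not touching yet; easing down in small steps.

Call:
apply_moves:
  plan:
    - [0, 0, 1.5, 0, 0, 0, -1]
    - [0, 0, 0, 0, 0, 0, -1]
    - [0, 0, 0.7, 0, 0, 0, -1]
    - [0, 0, 0, 0, 0, 0, -1]
    - [0, 0, 0, 0, 0, 0, -1]

```text
clock: 10.02
tcp_pos: [501.7, -102.3, 210.0]
tcp_rot: [[0.157, 0.988, -0.0], [0.988, -0.157, 0.0], [-0.0, -0.0, -1.0]]
contact_force: [-0.1, 0.2, -1.1]
finger_gap: 19.6
grasp_force: 30.0
```

Call:
apply_moves:
  plan:
    - [0, 0, 0.7, 0, 0, 0, -1]
    - [0, 0, 0, 0, 0, 0, -1]
    - [0, 0, 0, 0, 0, 0, -1]

```text
clock: 10.4
tcp_pos: [501.7, -102.3, 209.3]
tcp_rot: [[0.157, 0.988, -0.0], [0.988, -0.157, -0.0], [-0.0, -0.0, -1.0]]
contact_force: [-0.8, -0.9, -0.8]
finger_gap: 19.5
grasp_force: 30.0
```

Call:
apply_moves:
  plan:
    - [0, 0, 0.5, 0, 0, 0, -1]
    - [0, 0, 0, 0, 0, 0, -1]
    - [0, 0, 0, 0, 0, 0, -1]

```text
clock: 10.78
tcp_pos: [501.8, -102.3, 208.9]
tcp_rot: [[0.157, 0.988, 0.0], [0.988, -0.157, -0.0], [0.0, 0.0, -1.0]]
contact_force: [-0.1, -0.0, 1.2]
finger_gap: 19.5
grasp_force: 30.0
```

Blade is on the lower plate (about 2.4 N up). Sliding in, first through the part that is free for any gap.

Call:
apply_moves:
  plan:
    - [-5, 0, 0, 0, 0, 0, -1]
    - [-5, 0, 0, 0, 0, 0, -1]
    - [-5, 0, 0, 0, 0, 0, -1]
    - [-5, 0, 0, 0, 0, 0, -1]
    - [-5, 0, 0, 0, 0, 0, -1]
    - [-5, 0, 0, 0, 0, 0, -1]
    - [-5, 0, 0, 0, 0, 0, -1]
    - [0, 0, 0, 0, 0, 0, -1]
    - [0, 0, 0, 0, 0, 0, -1]

```text
clock: 11.9
tcp_pos: [496.2, -137.2, 208.9]
tcp_rot: [[0.157, 0.988, 0.0], [0.988, -0.157, -0.001], [-0.001, 0.0, -1.0]]
contact_force: [-0.6, -1.7, 0.3]
finger_gap: 19.9
grasp_force: 30.0
```

```bash
python3 -c "from g import *; show()"
```

```text
t 11.9 tcp [ 496.19 -137.24  208.89] yawerr 0.0001 tip in press [-10.8   0.5  23.7] tilt [-0.0007  0.0002] F [-0.62 -1.68  0.29] F along/lat [ 1.75 -0.34] gap 19.946464446341043 29.99403567519039
```

Call:
apply_moves:
  plan:
    - [-2, 0, 0, 0, 0, 0, -1]
    - [-2, 0, 0, 0, 0, 0, -1]
    - [-2, 0, 0, 0, 0, 0, -1]
    - [0, 0, 0, 0, 0, 0, -1]

```text
clock: 12.4
tcp_pos: [495.3, -142.9, 208.9]
tcp_rot: [[0.157, 0.988, 0.0], [0.988, -0.157, -0.0], [-0.0, 0.0, -1.0]]
contact_force: [-0.8, 1.5, 2.5]
finger_gap: 19.6
grasp_force: 30.0
```

Call:
apply_moves:
  plan:
    - [-2, 0, 0, 0, 0, 0, -1]
    - [-2, 0, 0, 0, 0, 0, -1]
    - [0, 0, 0, 0, 0, 0, -1]

```text
clock: 12.78
tcp_pos: [494.6, -147.0, 208.9]
tcp_rot: [[0.157, 0.988, 0.0], [0.988, -0.157, -0.0], [-0.0, 0.0, -1.0]]
contact_force: [0.3, 1.9, 2.8]
finger_gap: 19.6
grasp_force: 30.0
```

```bash
python3 -c "from g import *; show()"
```

```text
t 12.775 tcp [ 494.64 -146.99  208.91] yawerr 0.0 tip in press [-0.9  0.5 23.7] tilt [-0.0002  0.0001] F [0.29 1.86 2.78] F along/lat [-1.88 -0.01] gap 19.580954408043677 29.994154307059944
```

Call:
apply_moves:
  plan:
    - [-2, 0, 0, 0, 0, 0, -1]
    - [-2, 0, 0, 0, 0, 0, -1]
    - [0, 0, 0, 0, 0, 0, -1]

```text
clock: 13.15
tcp_pos: [494.0, -151.0, 208.9]
tcp_rot: [[0.157, 0.988, 0.0], [0.988, -0.157, -0.0], [-0.0, 0.0, -1.0]]
contact_force: [-0.6, 1.1, 3.8]
finger_gap: 19.9
grasp_force: 30.0
```

Call:
apply_moves:
  plan:
    - [-2, 0, 0, 0, 0, 0, -1]
    - [-2, 0, 0, 0, 0, 0, -1]
    - [0, 0, 0, 0, 0, 0, -1]

```text
clock: 13.52
tcp_pos: [493.4, -154.9, 208.9]
tcp_rot: [[0.157, 0.988, 0.0], [0.988, -0.157, -0.0], [-0.0, 0.0, -1.0]]
contact_force: [0.1, 1.8, 4.1]
finger_gap: 19.5
grasp_force: 30.0
```

Call:
apply_moves:
  plan:
    - [-2, 0, 0, 0, 0, 0, -1]
    - [-2, 0, 0, 0, 0, 0, -1]
    - [0, 0, 0, 0, 0, 0, -1]

```text
clock: 13.9
tcp_pos: [492.8, -158.8, 208.9]
tcp_rot: [[0.157, 0.988, 0.0], [0.988, -0.157, -0.0], [-0.0, 0.0, -1.0]]
contact_force: [0.2, 2.8, 4.5]
finger_gap: 19.9
grasp_force: 30.0
```

Call:
apply_moves:
  plan:
    - [-2, 0, 0, 0, 0, 0, -1]
    - [-2, 0, 0, 0, 0, 0, -1]
    - [0, 0, 0, 0, 0, 0, -1]

```text
clock: 14.28
tcp_pos: [492.1, -162.7, 208.9]
tcp_rot: [[0.157, 0.988, 0.0], [0.988, -0.157, -0.0], [-0.0, 0.0, -1.0]]
contact_force: [-0.3, 3.0, 4.2]
finger_gap: 19.7
grasp_force: 30.0
```

Call:
apply_moves:
  plan:
    - [-2, 0, 0, 0, 0, 0, -1]
    - [-2, 0, 0, 0, 0, 0, -1]
    - [0, 0, 0, 0, 0, 0, -1]

```text
clock: 14.65
tcp_pos: [491.5, -166.6, 209.0]
tcp_rot: [[0.157, 0.988, 0.0], [0.988, -0.157, -0.0], [0.0, 0.0, -1.0]]
contact_force: [0.4, 2.8, 5.5]
finger_gap: 19.8
grasp_force: 30.0
```

```bash
python3 -c "from g import *; s=show()[0];print(s['moment'])"
```

```text
t 14.65 tcp [ 491.55 -166.6   208.96] yawerr 0.0002 tip in press [19.   0.6 23.8] tilt [0.     0.0002] F [0.39 2.85 5.51] F along/lat [-2.87 -0.06] gap 19.77941591408006 29.993955879472196
[ 0.22249438 -0.10490495  0.04609025]
```

Call:
apply_moves:
  plan:
    - [-2, 0, -0.4, 0, 0, 0, -1]
    - [-2, 0, 0, 0, 0, 0, -1]
    - [0, 0, 0, 0, 0, 0, -1]

```text
clock: 15.02
tcp_pos: [490.7, -170.7, 209.1]
tcp_rot: [[0.158, 0.988, -0.0], [0.988, -0.158, -0.0], [-0.0, -0.0, -1.0]]
contact_force: [-0.8, 1.3, 3.0]
finger_gap: 19.8
grasp_force: 30.0
```

Call:
apply_moves:
  plan:
    - [-2, 0, 0, 0, 0, 0, -1]
    - [-2, 0, 0, 0, 0, 0, -1]
    - [0, 0, 0, 0, 0, 0, -1]

```text
clock: 15.4
tcp_pos: [490.1, -174.7, 209.1]
tcp_rot: [[0.157, 0.988, -0.0], [0.988, -0.157, -0.0], [-0.0, -0.0, -1.0]]
contact_force: [0.6, 0.7, 2.1]
finger_gap: 19.8
grasp_force: 30.0
```

```bash
python3 -c "from g import *; s=show()[0];print(s['moment'])"
```

```text
t 15.4 tcp [ 490.12 -174.67  209.13] yawerr 0.0001 tip in press [27.2  0.4 23.9] tilt [-0.0003 -0.0002] F [0.58 0.7  2.11] F along/lat [-0.78  0.46] gap 19.763578616786003 29.99420310370624
[ 0.00849673 -0.08281462 -0.02451497]
```

Call:
apply_moves:
  plan:
    - [-2, 0, 0, 0, 0, 0, -1]
    - [-1, 0, 0, 0, 0, 0, -1]
    - [0, 0, 0, 0, 0, 0, -1]

```text
clock: 15.78
tcp_pos: [489.7, -177.2, 209.2]
tcp_rot: [[0.158, 0.988, -0.0], [0.988, -0.158, 0.001], [0.001, -0.0, -1.0]]
contact_force: [1.5, 4.4, 3.8]
finger_gap: 19.9
grasp_force: 30.0
```

Call:
apply_moves:
  plan:
    - [-2, 0, 0, 0, 0, 0, -1]
    - [-1, 0, 0, 0, 0, 0, -1]
    - [0, 0, 0, 0, 0, 0, -1]

```text
clock: 16.15
tcp_pos: [489.4, -179.2, 209.2]
tcp_rot: [[0.157, 0.988, -0.0], [0.988, -0.157, 0.003], [0.003, -0.0, -1.0]]
contact_force: [2.0, 9.8, 4.9]
finger_gap: 19.8
grasp_force: 30.0
```

Run:
```python
from g import *
s=show()[0];print(s['moment'])
d=r.capture("side");b=cv2.resize(d["image"][160:235,285:375],None,fx=4,fy=4,interpolation=cv2.INTER_CUBIC)
t=r.capture("top");a=cv2.resize(t["image"][225:315,355:460],None,fx=4,fy=4,interpolation=cv2.INTER_CUBIC)
o=np.zeros((360,790,3),np.uint8);o[:,:420]=a;o[:300,425:785]=b
cv2.imwrite("pics/j4.png",o)
```

```text
t 16.15 tcp [ 489.41 -179.22  209.21] yawerr 0.0001 tip in press [31.8  0.5 24. ] tilt [ 0.0025 -0.0004] F [2.03 9.85 4.9 ] F along/lat [-10.04   0.45] gap 19.839122187526275 29.99415230937302
[ 1.47884535 -0.29042972  0.0379829 ]
```

View pics/j4.png

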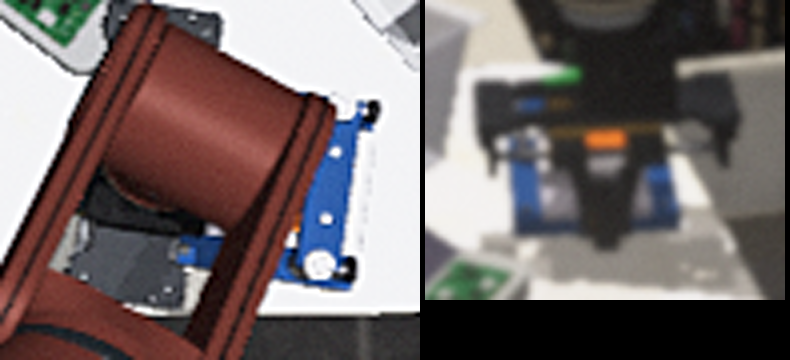

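The picture shows the gauge square in the press (the arm hides the blade). The push has risen to 10 N, so the blade is now on both plates, first touching at tip x of about 28 mm. About 10 mm more travel should give roughly 1.5 mm of lift.

Call:
apply_moves:
  plan:
    - [-1.5, 0, 0, 0, 0, 0, -1]
    - [-1.5, 0, 0, 0, 0, 0, -1]
    - [0, 0, 0, 0, 0, 0, -1]

```text
clock: 16.62
tcp_pos: [489.0, -182.1, 209.2]
tcp_rot: [[0.157, 0.988, -0.0], [0.988, -0.157, 0.003], [0.003, -0.0, -1.0]]
contact_force: [2.3, 9.7, 6.2]
finger_gap: 20.0
grasp_force: 30.0
```

Call:
apply_moves:
  plan:
    - [-1.5, 0, 0, 0, 0, 0, -1]
    - [-1.5, 0, 0, 0, 0, 0, -1]
    - [0, 0, 0, 0, 0, 0, -1]

```text
clock: 17.0
tcp_pos: [488.5, -185.0, 209.2]
tcp_rot: [[0.157, 0.988, -0.0], [0.988, -0.157, 0.003], [0.003, -0.001, -1.0]]
contact_force: [1.5, 10.7, 5.9]
finger_gap: 20.1
grasp_force: 30.0
```

```bash
python3 -c "from g import *; s=show()[0];print(s['moment'])"
```

```text
t 17.0 tcp [ 488.48 -184.99  209.22] yawerr 0.0002 tip in press [37.6  0.5 24. ] tilt [ 0.0029 -0.0005] F [ 1.47 10.67  5.92] F along/lat [-10.77  -0.23] gap 20.08385587326879 29.994230484589934
[ 1.56980109 -0.34382107  0.00873724]
```

Call:
apply_moves:
  plan:
    - [-1.5, 0, 0, 0, 0, 0, -1]
    - [-1.5, 0, 0, 0, 0, 0, -1]
    - [-1, 0, 0, 0, 0, 0, -1]
    - [0, 0, 0, 0, 0, 0, -1]
    - [0, 0, 0, 0, 0, 0, -1]
    - [0, 0, 0, 0, 0, 0, -1]

```text
clock: 17.75
tcp_pos: [487.9, -188.8, 209.2]
tcp_rot: [[0.157, 0.988, -0.0], [0.988, -0.157, 0.003], [0.003, -0.001, -1.0]]
contact_force: [1.4, 11.8, 6.3]
finger_gap: 20.1
grasp_force: 30.0
```

Run:
```python
from g import *
s,R,tip,y=show();print(s['moment'])
c=r.capture("wrist")
P=[s["tcp_pos"]+R@np.array([x,yy,164+22-34.]) for x,yy in((27,-10),(27,10),(0,0))]
print("handle rear top corners expected",proj(c,P))
cv2.imwrite("pics/w5.png",c["image"])
```

```text
t 17.75 tcp [ 487.87 -188.79  209.21] yawerr 0.0002 tip in press [41.5  0.5 24. ] tilt [ 0.003  -0.0006] F [ 1.42 11.81  6.32] F along/lat [-11.89  -0.46] gap 20.07474958788298 29.994270871393383
[ 1.70471643 -0.35965389  0.0038959 ]
handle rear top corners expected [[292.62188232 256.79478392]
 [352.71753675 256.79292088]
 [322.6194649  330.37140391]]
```

View pics/w5.png

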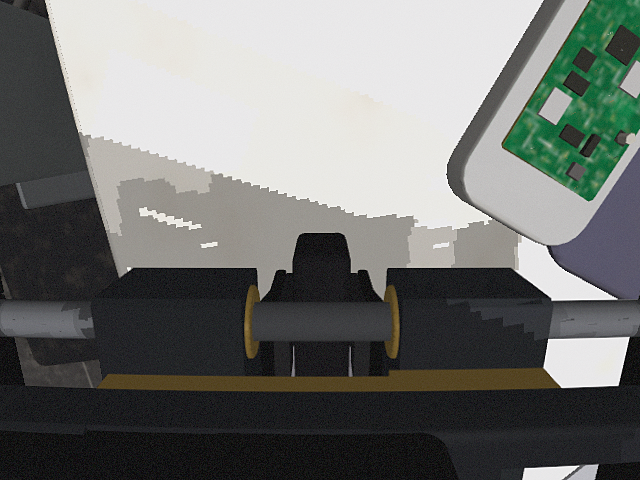

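The wrist view shows the handle's rear bottom edge at row 233, where it would be with no slip in the grip. The tip is about 13 mm past first contact (about 1.5 mm of lift), the push is steady at 12 N and the arm is still, so I'm handing in.

```bash
python3 -c "from rig import r; print(r.hand_in())"
```

```text
the job is handed in; nothing more can be done
None
```

I handed the job in with the gauge held still in the gripper, square and level in the press, about 13 mm past first contact with both plates (an estimated 1.5 mm of lift, from the travel rather than measured directly); no verdict was shown.

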